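# Draw down the cover plate with four crank nuts in cross order

### The job

The cover plate of the grey housing sits loose on its gasket: tighten its four crank nuts clockwise, each about a half turn in one go until it comes up solid against its stop, in cross order - any one first, then the one diagonally opposite, then the remaining two - so that the plate seats evenly. Feel for each stop and do not force a nut beyond it, or its tab washer is dragged round and spoilt. Leave the handles released and everything else on the bench where it is.

Things in the scene. Friction and masses are not known exactly. Their poses are not given: they have to be found in the camera images.
- housing: grey cast housing fixed to the bench, 200 x 200 x 40 mm, with a rubber gasket round its top; origin under its centre, z up. The four nut axes stand at x = +-65 mm, y = +-65 mm in its frame
- plate: square aluminium cover plate 184 x 184 x 6 mm lying on the springy gasket inside a low lip, held down by the four nuts; origin under its centre. Fully seated its underside is 44 mm above the housing's underside; it starts about 2 to 3 mm higher
- nut0: steel crank nut at the +x +y corner of the housing (nut2 is diagonally opposite); origin on its turning axis at its foot, x along its crank arm, z up. It tightens clockwise seen from above, sinking 0.8 mm per rad, and starts 2.5 to 3.5 rad short of a solid stop, at an unmarked angle of its own; there its origin is 50 mm above the housing's underside. Friction holds it where it is left
- grip0 (a point): nut0's handle: upright round black grip 14 mm thick, 35 mm tall, spinning freely on its post, 38 mm from the nut's turning axis; its top is 52 mm, the arm's top 16 mm above the nut's origin. This point is on its axis 12 mm below its top; x outwards along the arm. It takes 1 to 3 N to swing round (on the side away from the plate's middle), rising steeply at the stop
- tab0 (a point): locking tab of the washer under nut0: point 25 mm from the nut's axis, 54 mm above the housing's underside. The nut's stop is on this washer, which friction holds until some 14 N is pushed at the handle against the stop; then it is dragged round, which spoils it. The tab's direction does not tell where the stop is
- nut1: steel crank nut at the -x +y corner of the housing (nut3 is diagonally opposite); origin on its turning axis at its foot, x along its crank arm, z up. It tightens clockwise seen from above, sinking 0.8 mm per rad, and starts 2.5 to 3.5 rad short of a solid stop, at an unmarked angle of its own; there its origin is 50 mm above the housing's underside. Friction holds it where it is left
- grip1 (a point): nut1's handle: upright round black grip 14 mm thick, 35 mm tall, spinning freely on its post, 38 mm from the nut's turning axis; its top is 52 mm, the arm's top 16 mm above the nut's origin. This point is on its axis 12 mm below its top; x outwards along the arm. It takes 1 to 3 N to swing round (on the side away from the plate's middle), rising steeply at the stop
- tab1 (a point): locking tab of the washer under nut1: point 25 mm from the nut's axis, 54 mm above the housing's underside. The nut's stop is on this washer, which friction holds until some 14 N is pushed at the handle against the stop; then it is dragged round, which spoils it. The tab's direction does not tell where the stop is
- nut2: steel crank nut at the -x -y corner of the housing (nut0 is diagonally opposite); origin on its turning axis at its foot, x along its crank arm, z up. It tightens clockwise seen from above, sinking 0.8 mm per rad, and starts 2.5 to 3.5 rad short of a solid stop, at an unmarked angle of its own; there its origin is 50 mm above the housing's underside. Friction holds it where it is left
- grip2 (a point): nut2's handle: upright round black grip 14 mm thick, 35 mm tall, spinning freely on its post, 38 mm from the nut's turning axis; its top is 52 mm, the arm's top 16 mm above the nut's origin. This point is on its axis 12 mm below its top; x outwards along the arm. It takes 1 to 3 N to swing round (on the side away from the plate's middle), rising steeply at the stop
- tab2 (a point): locking tab of the washer under nut2: point 25 mm from the nut's axis, 54 mm above the housing's underside. The nut's stop is on this washer, which friction holds until some 14 N is pushed at the handle against the stop; then it is dragged round, which spoils it. The tab's direction does not tell where the stop is
- nut3: steel crank nut at the +x -y corner of the housing (nut1 is diagonally opposite); origin on its turning axis at its foot, x along its crank arm, z up. It tightens clockwise seen from above, sinking 0.8 mm per rad, and starts 2.5 to 3.5 rad short of a solid stop, at an unmarked angle of its own; there its origin is 50 mm above the housing's underside. Friction holds it where it is left
- grip3 (a point): nut3's handle: upright round black grip 14 mm thick, 35 mm tall, spinning freely on its post, 38 mm from the nut's turning axis; its top is 52 mm, the arm's top 16 mm above the nut's origin. This point is on its axis 12 mm below its top; x outwards along the arm. It takes 1 to 3 N to swing round (on the side away from the plate's middle), rising steeply at the stop
- tab3 (a point): locking tab of the washer under nut3: point 25 mm from the nut's axis, 54 mm above the housing's underside. The nut's stop is on this washer, which friction holds until some 14 N is pushed at the handle against the stop; then it is dragged round, which spoils it. The tab's direction does not tell where the stop is
- canister: chrome screw-top canister, 72 mm across, 96 mm tall; origin under its centre (bystander)
- radio_knob: beige plastic radio knob, 40 mm across, 20 mm tall, lying on the middle of the cover plate; origin under its centre (bystander)
- pencil_tray: wooden pencil tray 80 x 210 x 22 mm (x, y, z); origin under its centre (bystander)
- plumb_bob: brass plumb bob standing point up on its flat end, 34 mm across, 62 mm tall; origin under its centre (bystander)
- brown_bottle: brown glass bottle, 60 mm across, 130 mm tall; origin under its centre (bystander)
- strip_holder: flat white flight-strip holder 28 x 200 x 8 mm (x, y, z); origin under its centre (bystander)
- mug: white mug, 80 mm across, 90 mm tall, handle towards its +y; origin under its centre (bystander)

How it is judged:
By the outcome, as a careful person would: the job done as asked, in the order asked, and still so for the second after the job is handed in, with the robot touching nothing.
It also fails if it takes over 72 s, if anything falls off the work surface, if the arm or the gripper's body presses on something with over 40 N, if the wrist force passes 120 N, or if a joint passes its speed limit or range.

### The arm

A 7-joint arm with a two-finger parallel gripper is mounted at the origin on the work surface. World frame = base frame: x ahead of the robot, y to its left, z up, the work surface at z = 0. Lengths are in mm, angles in degrees, forces in N, time in s.
With the tool pointing down it reaches from about 400 to 900 mm from the base axis. Payload 5.5 kg.
Tool frame: the origin (TCP) lies at the very end of the fingers, on their centre line; the grasp point (between the pads) lies 19 mm behind it; y points along the fingers, z is the direction in which the jaws open and shut, and the axes are right-handed (so a half turn about y gives the same grasp; the last joint's range is limited). The gripper opens to 85 mm and grips with 20 to 120 N. Pads are 22 mm wide; open, the fingers measure 114 mm over their backs; the gripper's body (76 mm by 85 mm) begins 54 mm behind the grasp point. The pads swing forward as they close: fully open they stand 13 mm farther back than shut.
Start: joints at [78.392, 28.699, -24.465, 88.831, 12.651, 65.22, -12.049], TCP at [291.971, -580.735, 231.31] pointing down, gripper open.
Joint ranges: [-164.97, 164.97], [-17.58, 116.51], [-87.97, 89.64], [11.32, 138.91], [-80.73, 260.73], [10.89, 115.49], [-147.41, 147.41]. Speed limits (degrees/s): [147.25, 147.25, 180, 180, 180, 180, 180].

### API

Orientations are given as a 3x3 rotation matrix whose columns are the frame's x, y, z axes.
In Python, from workcell import robot gives the robot as it stands.
- The arm moves only by the shell command python3 -m pendant 'ROWS'. ROWS is text: rows parted by semicolons, each of 7 numbers parted by spaces: the shift along the tool's x, y, z in cm, then the turn, a rotation vector about the tool's x, y, z in degrees, then the finger opening in cm, from 0 to 8.54. A call has 1 to 20 rows; each row is the pose to reach, as a shift and turn from the pose measured when the call began, along the tool's axes at that moment; what a row does not reach only later rows make up. A row lasts 1/10 s, in which the tool goes at most 50 mm and 8.59 degrees, less where a joint would pass 70% of its speed; a pose out of reach is approached as far as the arm can. A call with a gripper value outside its range is refused whole. The fingers move at their own pace and stop on an object; the grip force is fixed at half the most. Time passes only in rows, so rows that repeat a pose let the fingers close. It gives the time, the measured TCP pose, the force and the opening at its end, in the units of the state.
- robot.get_obs(): the state, without advancing time (a new reading comes with each control period).
- robot.get_image(name): name is "side" or "top" or "wrist"; returns a dict with "frame" (384x512x3 uint8, red, green, blue), "range_z" (384x512 float32, mm along the optical axis (not along the pixel's ray), 0 where there is no reading), "camera_matrix" (3x3 intrinsics, pixels), "k1" (the pictures are not rectified: a ray, as slopes to the right and down, at radius r is drawn at 1 + k1 r^2 times it, then the intrinsics apply), "cam_to_world" (4x4, takes a point from camera to world coordinates). Camera axes: x right, y up, looking along -z (the intrinsics and any distortion apply to the point x, -y, -z); pixel columns grow to the right and rows downward; lengths in mm; the calibration is good to about 2 mm. A picture is of the moment at which its call begins.
- robot.job_done(): hands the job in, once; it reports no verdict.
The state is a dict: "time": time; "qpos": joint angles; "qvel": joint speeds; "joint_efforts": joint torques, N m; "position": TCP position; "tcp_rot": TCP orientation; "ft_force": force on the tool from outside, world axes, zero at the start; "ft_torque": the same for the moment, N m; "finger_gap": finger opening in mm.
Only numpy, scipy, OpenCV 4.12 (cv2) and the standard library are available. Lean on these libraries where they do the work, as an engineer would, in place of code of your own. Each camera call takes 0.05 s, during which the arm holds its last target. There are 200 camera calls.

## Working session

There is one attempt and no reset: what is moved stays moved. The work goes in short steps, Python scripts to look and compute and a shell command to move; the robot and the scene stay as the last step left them, time stands still between calls to the robot, and variables do not carry over. Pictures are saved under pics/ and viewed, about 8 in all and at most 12, crops included, and the job is handed in when it is done.

```bash
ls; mkdir -p pics
cat > h.py <<'E'
import numpy as np, cv2
from workcell import robot
def ray(im,u,v):
    K=im["camera_matrix"];a=np.array([(u-K[0,2])/K[0,0],(v-K[1,2])/K[1,1]]);s=a.copy()
    for _ in range(20): s=a/(1+im["k1"]*(s@s))
    return np.array([s[0],-s[1],-1.])
def pt(im,u,v,d=None):
    d=im["range_z"][int(v),int(u)] if d is None else d
    return (im["cam_to_world"]@np.r_[ray(im,u,v)*d,1])[:3]
def atz(im,u,v,z):
    T=im["cam_to_world"];o=T[:3,3];w=T[:3,:3]@ray(im,u,v)
    return o+w*(z-o[2])/w[2]
def proj(im,P):
    T=im["cam_to_world"];c=T[:3,:3].T@(np.array(P)-T[:3,3]);s=np.array([c[0],-c[1]])/-c[2]
    s=s*(1+im["k1"]*(s@s));K=im["camera_matrix"]
    return K[0,0]*s[0]+K[0,2],K[1,1]*s[1]+K[1,2]
def cloud(im):
    K=im["camera_matrix"];h,w=im["range_z"].shape
    u,v=np.meshgrid(np.arange(w),np.arange(h))
    a=np.stack([(u-K[0,2])/K[0,0],(v-K[1,2])/K[1,1]],-1);s=a.copy()
    for _ in range(20): s=a/(1+im["k1"]*(s**2).sum(-1,keepdims=True))
    d=im["range_z"][...,None];c=np.concatenate([s*[1,-1]*d,-d],-1)
    return c@im["cam_to_world"][:3,:3].T+im["cam_to_world"][:3,3]
def save(im,n,crop=None,k=1):
    f=im["frame"][...,::-1]
    if crop: f=f[crop[1]:crop[3],crop[0]:crop[2]]
    cv2.imwrite("pics/"+n,cv2.resize(f,None,fx=k,fy=k,interpolation=cv2.INTER_CUBIC))
E
python3 - <<'E'
from h import *
import pickle
d={n:robot.get_image(n) for n in("top","side")}
pickle.dump(d,open("i.pkl","wb"))
f=np.vstack([cv2.resize(d["top"]["frame"],(800,600))])
cv2.imwrite("pics/top.png",f[...,::-1])
save(d["side"],"side.png",None,1.5)
for n in d: print(n,d[n]["cam_to_world"].round(3).tolist(),d[n]["camera_matrix"].tolist(),d[n]["k1"],(d[n]["range_z"]>0).mean())
o=robot.get_obs();print(o)
E
```

```text
pics
top [[-0.013, 0.992, -0.127, 353.507], [-1.0, -0.012, 0.009, -10.697], [0.007, 0.127, 0.992, 1187.921], [0.0, 0.0, 0.0, 1.0]] [[412.9959658915386, 0.0, 250.31211886245768], [0.0, 412.9959658915386, 196.75175115219255], [0.0, 0.0, 1.0]] -0.06206034641403065 0.9960581461588541
side [[-0.414, 0.518, -0.749, -500.645], [-0.91, -0.237, 0.339, 447.401], [-0.002, 0.822, 0.57, 861.543], [0.0, 0.0, 0.0, 1.0]] [[497.5593131955403, 0.0, 247.99959845668022], [0.0, 497.5593131955403, 180.68312507506968], [0.0, 0.0, 1.0]] 0.07499690574205176 0.9961293538411459
{'time': 0.1, 'qpos': array([ 78.39247628,  28.74829934, -24.453853  ,  88.88505507,
        12.65172363,  65.21948476, -12.05018059]), 'qvel': array([ 0.08886378, -0.06944962, -0.06748001, -0.14568515, -0.04247013,
        0.02370323,  0.03128859]), 'joint_efforts': array([-1.12909859e-02, -5.70809090e+01, -5.83863303e+00, -2.81747282e+01,
        1.05825692e-02,  5.47492687e-03,  6.25199186e-05]), 'position': array([ 291.61343009, -580.22380157,  230.3670058 ]), 'tcp_rot': array([[-8.93453388e-01, -7.37920070e-04,  4.49155316e-01],
       [-4.49155920e-01,  1.57203602e-03, -8.93452007e-01],
       [-4.67921683e-05, -9.99998492e-01, -1.73598208e-03]]), 'ft_force': array([-0.72827125,  0.28636026,  0.18921063]), 'ft_torque': array([ 0.00827405,  0.02690441, -0.00778972]), 'finger_gap': 85.591825180332}
```

View pics/top.png

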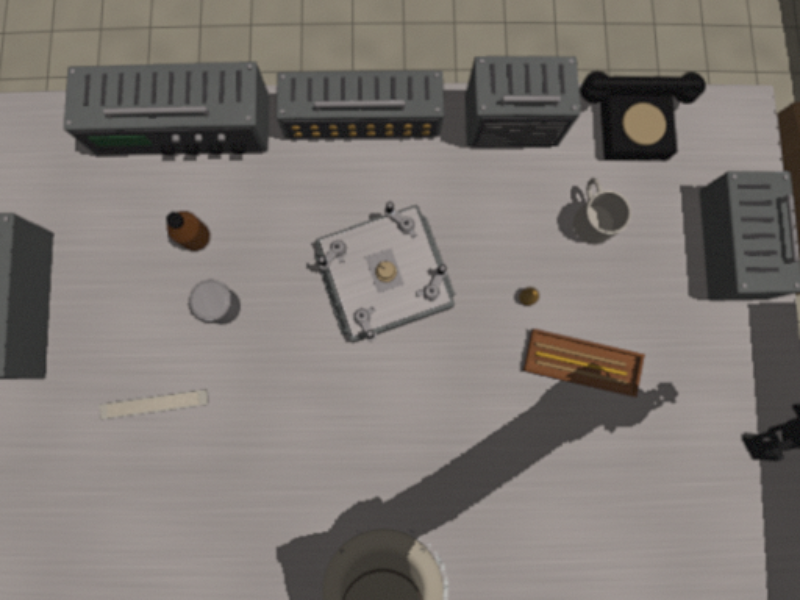

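View pics/side.png

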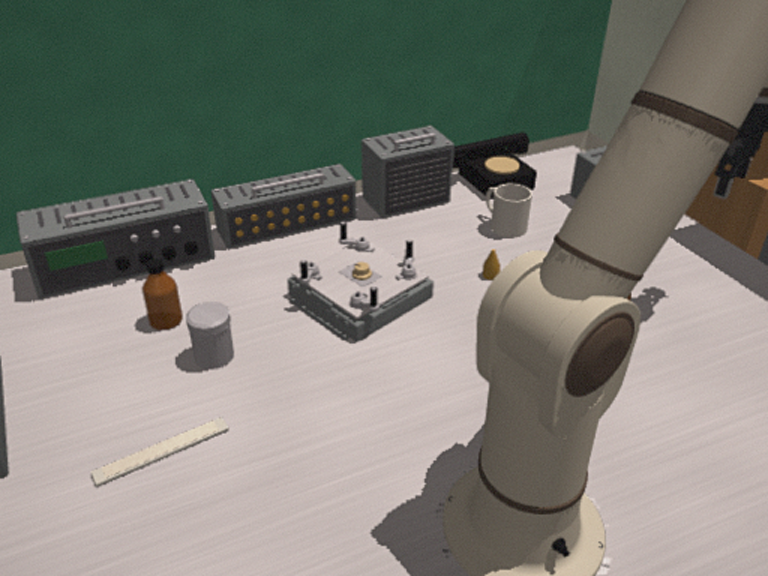

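The top view shows the housing centred near pixel (384,270), with black grips at about (318,263), (389,208), (442,268) and (367,335). The side view shows all four standing clear. Next I'll measure them in the depth clouds of both views.

```bash
cat > m.py <<'E'
from h import *
from scipy.optimize import least_squares
def blobs(im,c0,zmin=78):
    P=cloud(im);m=(im["range_z"]>0)&(np.linalg.norm(P[...,:2]-c0,axis=-1)<170)&(P[...,2]>zmin)&(P[...,2]<125)
    n,l,s,c=cv2.connectedComponentsWithStats(m.astype(np.uint8),connectivity=8)
    for i in range(1,n):
        q=P[l==i];t=q[:,2].max()
        if len(q)>3: print("grip",len(q),q.mean(0).round(1),"top",t.round(1),"ctr bbox",((q.min(0)+q.max(0))/2).round(1),"px",c[i].round(1))
    return P
def square(im,P,c0,z0,z1,side):
    m=(im["range_z"]>0)&(np.linalg.norm(P[...,:2]-c0,axis=-1)<150)&(P[...,2]>z0)&(P[...,2]<z1)
    q=P[m][:,:2].astype(np.float32);r=cv2.minAreaRect(q);print("rect",r,len(q),"medz",np.median(P[m][:,2]));return r
E
python3 - <<'E'
from m import *
import pickle
d=pickle.load(open("i.pkl","rb"))
c0=atz(d["top"],384/1.5625,270/1.5625,47)[:2];print(c0)
for n in d:
    print(n);P=blobs(d[n],c0)
    square(d[n],P,c0,25,70,200)
    print("knob/plate z",np.histogram(P[np.linalg.norm(P[...,:2]-c0,axis=-1)<110][:,2],bins=range(20,110,6)))
E
```

```text
[567.50203263  -8.88325741]
top
grip 32 [670.5 -19.2  99. ] top 107.6 ctr bbox [671.  -19.1  93.7] px [249.1 131.9]
grip 31 [576.8  97.   98.7] top 107.9 ctr bbox [577.9  96.8  93.9] px [206.2 166.3]
grip 31 [ 559.  -108.    99.6] top 109.3 ctr bbox [ 559.8 -108.2   94. ] px [282.7 171.9]
grip 27 [448.8  15.6 101. ] top 108.4 ctr bbox [449.2  15.4  95.4] px [236.9 213.4]
rect ((563.5611572265625, -10.491775512695312), (213.0732879638672, 209.27467346191406), 20.358383178710938) 4689 medz 52.3316041319772
knob/plate z (array([  10,    6,   49,  157,  566, 2810,  279,  175,  319,   57,    8,
          9,    5,   32]), array([ 20,  26,  32,  38,  44,  50,  56,  62,  68,  74,  80,  86,  92,
        98, 104]))
side
grip 42 [670.  -17.7  93.1] top 106.5 ctr bbox [669.7 -18.6  92.7] px [227.9 152. ]
grip 44 [ 555.  -108.9   94. ] top 106.3 ctr bbox [ 556.5 -109.2   93.6] px [273.  163.9]
grip 49 [575.3  98.7  93.9] top 107.6 ctr bbox [577.8  98.5  93.9] px [201.9 177.4]
grip 52 [446.6  18.4  92.8] top 105.7 ctr bbox [448.1  17.4  91.9] px [248.1 195.9]
rect ((561.3271484375, -6.9195404052734375), (215.7344207763672, 207.2946014404297), 22.211727142333984) 3296 medz 50.91438391494006
knob/plate z (array([  61,   77,  126,  164,  471, 1447,  135,  184,  171,   34,   21,
         24,   23,   34]), array([ 20,  26,  32,  38,  44,  50,  56,  62,  68,  74,  80,  86,  92,
        98, 104]))
```

```bash
cat >> h.py <<'E'
def to(*P):
    o=robot.get_obs();print("pos",o["position"].round(1),"F",o["ft_force"].round(1),"gap",o["finger_gap"].round(1),"t",o["time"])
    for p in P: print(p,"-> cm",(o["tcp_rot"].T@(np.array(p)-o["position"])/10).round(2))
E
python3 - <<'E'
from h import *
w=robot.get_image("wrist");o=robot.get_obs()
print(w["camera_matrix"].round(0).tolist(),w["k1"]);T=w["cam_to_world"];print("cam pos in tool",(o["tcp_rot"].T@(T[:3,3]-o["position"])).round(1),(o["tcp_rot"].T@T[:3,:3]).round(2).tolist(), "view dir",-T[:3,2])
to([430,-300,330],[540,-40,330],[590,20,330])
E
```

```text
[[328.0, 0.0, 256.0], [0.0, 328.0, 189.0], [0.0, 0.0, 1.0]] -0.06187854824511764
cam pos in tool [ -72.1 -141.8    0.7] [[-0.0, -0.96, -0.28], [-0.0, 0.28, -0.96], [1.0, -0.0, -0.0]] view dir [-0.25009328 -0.12447304 -0.96018738]Traceback (most recent call last):
  File "<stdin>", line 4, in <module>
  File "h.py", line 29, in to
    o=robot.get_obs();print("pos",o["position"].round(1),"F",o["ft_force"].round(1),"gap",o["finger_gap"].round(1),"t",o["time"])
                                                                                          ^^^^^^^^^^^^^^^^^^^^^
AttributeError: 'float' object has no attribute 'round'
```

```bash
sed -i 's/o\["finger_gap"\].round(1)/round(o["finger_gap"],1)/;s/o\["time"\])$/round(o["time"],2))/' h.py; python3 -c "
from h import *
to([550,-50,210],[580,40,210])"
```

```text
pos [ 291.7 -580.3  230.5] F [ 1.4  0.7 -0.5] gap 85.3 t 0.15
[550, -50, 210] -> cm [-46.9    2.11 -35.77]
[580, 40, 210] -> cm [-53.62   2.12 -42.47]
```

```bash
python3 -m pendant '-46.9 2.1 -35.8 0 0 0 4;-46.9 2.1 -35.8 0 0 0 4;-46.9 2.1 -35.8 0 0 0 4;-46.9 2.1 -35.8 0 0 0 4;-46.9 2.1 -35.8 0 0 0 4;-46.9 2.1 -35.8 0 0 0 4;-46.9 2.1 -35.8 0 0 0 4;-46.9 2.1 -35.8 0 0 0 4;-46.9 2.1 -35.8 0 0 0 4;-46.9 2.1 -35.8 0 0 0 4;-46.9 2.1 -35.8 0 0 0 4;-46.9 2.1 -35.8 0 0 0 4;-46.9 2.1 -35.8 0 0 0 4;-46.9 2.1 -35.8 0 0 0 4;-46.9 2.1 -35.8 0 0 0 4;-46.9 2.1 -35.8 0 0 0 4'
python3 - <<'E'
from m import *
import pickle
w=robot.get_image("wrist");pickle.dump(w,open("w1.pkl","wb"));save(w,"w1.png",None,1.5)
P=blobs(w,np.array([563,-9]));square(w,P,np.array([563,-9]),25,65,200)
to([550,-50,210],[580,30,210])
E
```

```text
time: 1.75
position: [549.3, -51.7, 209.8]
tcp_rot: [[-0.895, -0.001, 0.447], [-0.447, 0.001, -0.895], [0.001, -1.0, -0.001]]
ft_force: [-0.1, -0.5, 0.3]
finger_gap: 39.9
grip 446 [671.2 -20.9 100. ] top 106.2 ctr bbox [672.9 -21.   92.1] px [293.1  19.8]
grip 533 [579.7  93.8  97.7] top 107.4 ctr bbox [579.   96.2  92.9] px [97.9 67.2]
grip 378 [ 562.2 -107.2   98.2] top 106.0 ctr bbox [ 561.  -109.2   92. ] px [322.9 202.5]
grip 397 [453.3  14.4  96.3] top 105.7 ctr bbox [450.6  14.7  91.9] px [137.1 248.7]
rect ((564.6690673828125, -11.04736328125), (206.1144256591797, 206.5293731689453), 18.64120864868164) 38869 medz 51.66780338725198
pos [549.4 -51.6 210. ] F [-0.3  0.4 -0.9] gap 40.0 t 1.8
[550, -50, 210] -> cm [-0.12 -0.   -0.12]
[580, 30, 210] -> cm [-6.38 -0.   -5.94]
```

View pics/w1.png

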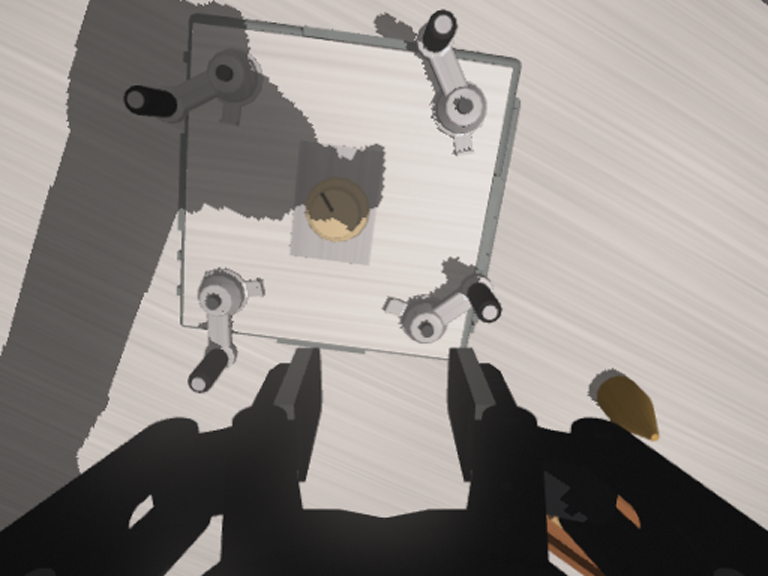

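The wrist view shows the four grip tops at (134,98), (443,24), (490,313) and (198,384), and the hubs at (225,73), (462,106), (427,327) and (213,300), in 1.5x pixels. The arms all point off the way the task says. I'll compute the axes and check the 38 mm radius.

Run:
```python
from m import *
import pickle
w=pickle.load(open("w1.pkl","rb"));P=cloud(w)
G=np.array([(134,98),(443,24),(490,313),(198,384)])/1.5; H=np.array([(225,73),(462,106),(427,327),(213,300)])/1.5
g=[];hz=[]
for n,u,h in zip("BACD",G,H):
    a=atz(w,*u,104.5)[:2]
    q=P[(np.linalg.norm(P[...,:2]-a,axis=-1)<14)&(P[...,2]>102)&(w["range_z"]>0)]
    r=P[int(h[1])-2:int(h[1])+3,int(h[0])-2:int(h[0])+3,2]
    q2=P[(np.linalg.norm(P[...,:2]-a,axis=-1)<60)&(P[...,2]>63)&(P[...,2]<72)];
    hh=atz(w,*h,np.median(r))[:2];d=a-hh
    print(n,"grip",a.round(1),"cloud top",q.mean(0).round(1),len(q),"hubz",np.median(r).round(1),"hub",hh.round(1),"R",np.linalg.norm(d).round(1),"ang",np.degrees(np.arctan2(d[1],d[0])).round(0), "armz",np.percentile(q2[:,2],90).round(1))
    g.append(a);hz.append(hh)
hz=np.array(hz);off=np.array([(65,65),(65,-65),(-65,-65),(-65,65)])  # B,A,C,D
c=hz.mean(0);X=hz-c
th=np.arctan2((off[:,0]*X[:,1]-off[:,1]*X[:,0]).sum(),(off*X).sum());R=np.array([[np.cos(th),-np.sin(th)],[np.sin(th),np.cos(th)]])
ax=c+off@R.T;print("centre",c,"yaw",np.degrees(th));
for n,a,b,h in zip("BACD",ax,g,hz):
    d=b-a;print(n,"axis",a.round(1),"res",(h-a).round(1),"R",np.linalg.norm(d).round(1),"ang",np.degrees(np.arctan2(d[1],d[0])).round(0))
d=pickle.load(open("i.pkl","rb"))
for n in d: # two-view height: project wrist grip tops
    print(n,[tuple(np.round(proj(d[n],[*a,104.5]),1)) for a in g])
```

```text
B grip [579.1  97.1] cloud top [579.1  96.1 103.9] 268 hubz 75.7 hub [608.1  70.6] R 39.3 ang 138.0 armz 70.1
A grip [673.2 -21.1] cloud top [672.7 -20.9 104. ] 298 hubz 75.7 hub [648.8 -49.4] R 37.3 ang 49.0 armz 70.1
C grip [ 560.2 -110.5] cloud top [ 564.6 -102.4  225.2] 763 hubz 75.2 hub [529.1 -91.6] R 36.4 ang -31.0 armz 70.0
D grip [449.9  14.9] cloud top [451.1  15.1 103.6] 164 hubz 75.1 hub [487.1  30.2] R 40.2 ang -158.0 armz 69.8
centre [568.27468819 -10.04835922] yaw 18.907374904078555
B axis [608.7  72.5] res [-0.6 -1.9] R 38.5 ang 140.0
A axis [650.8 -50.5] res [-2.   1.1] R 36.9 ang 53.0
C axis [527.8 -92.6] res [1.2 1. ] R 37.0 ang -29.0
D axis [485.7  30.4] res [ 1.4 -0.2] R 39.0 ang -157.0
top [(np.float64(205.9), np.float64(165.0)), (np.float64(249.8), np.float64(130.4)), (np.float64(283.8), np.float64(171.1)), (np.float64(237.2), np.float64(212.8))]
side [(np.float64(201.7), np.float64(173.4)), (np.float64(228.5), np.float64(147.9)), (np.float64(272.8), np.float64(159.8)), (np.float64(248.8), np.float64(191.3))]
```

Residuals are within 2 mm and the radii come to 37–39 mm. C is the corner at (528,-92), B (609,72), A (651,-50) and D (486,30). The order will be C → B (diagonal) → A → D. First I'll move over C's grip.

```bash
python3 -c "
from h import *
to([560.5,-110,130],[560.5,-110,78])"
```

```text
pos [549.4 -51.6 210. ] F [-0.3  0.4 -0.9] gap 40.0 t 1.8
[560.5, -110, 130] -> cm [1.61 7.99 5.73]
[560.5, -110, 78] -> cm [ 1.61 13.19  5.73]
```

```bash
python3 -m pendant '1.6 4 5.7 0 0 0 4;1.6 8 5.7 0 0 0 4;1.6 8 5.7 0 0 0 4;1.6 10.5 5.7 0 0 0 4;1.6 13.2 5.7 0 0 0 4;1.6 13.2 5.7 0 0 0 4;1.6 13.2 5.7 0 0 0 4'
python3 -m pendant '0 0 0 0 0 0 0;0 0 0 0 0 0 0;0 0 0 0 0 0 0;0 0 0 0 0 0 0;0 0 0 0 0 0 0;0 0 0 0 0 0 0'
python3 - <<'E'
from h import *
w=robot.get_image("wrist");save(w,"w2.png",None,1.2);to()
E
```

```text
time: 2.5
position: [560.6, -109.4, 78.8]
tcp_rot: [[-0.895, -0.001, 0.447], [-0.447, 0.001, -0.895], [0.0, -1.0, -0.001]]
ft_force: [0.8, 0.1, 0.3]
finger_gap: 39.6
time: 3.1
position: [561.9, -109.1, 80.8]
tcp_rot: [[-0.895, 0.002, 0.447], [-0.447, 0.0, -0.895], [-0.002, -1.0, 0.0]]
ft_force: [-1.8, 0.2, 5.3]
finger_gap: 11.8
pos [ 561.9 -109.1   80.8] F [-1.8  1.3  6.5] gap 11.8 t 3.15
```

View pics/w2.png

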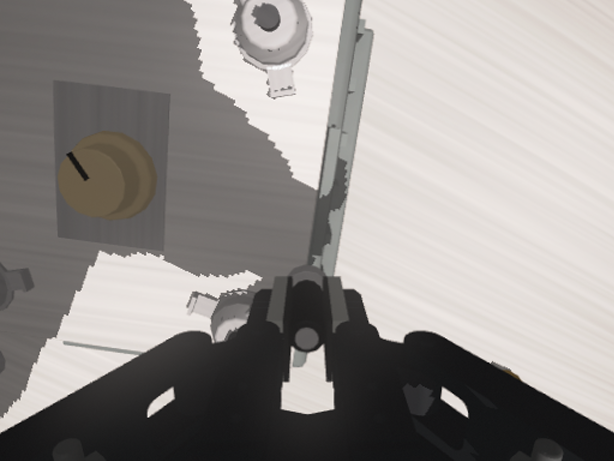

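The grip is held between the pads at (307,320) and the circle radius of 37.9 mm fits. I'll work out the first 120° of the arc.

```bash
cat >> h.py <<'E'
AX=dict(B=(608.7,72.5),A=(650.8,-50.5),C=(527.8,-92.6),D=(485.7,30.4))
def arc(n,sweep,k,dz=0,R=38,ax=None):
    "rows for clockwise sweep in k steps from the measured pose"
    o=robot.get_obs();p=o["position"];a=np.array(ax or AX[n]);d=p[:2]-a;t0=np.arctan2(d[1],d[0])
    print(n,"R",np.linalg.norm(d).round(1),"ang",np.degrees(t0).round(1),"pos",p.round(1),"F",o["ft_force"].round(1),"gap",round(o["finger_gap"],1),"t",round(o["time"],2))
    c=a+d/np.linalg.norm(d)*R
    for i in range(1,k+1):
        f=np.radians(sweep)*i/k;t=t0-f
        q=np.array([*(a+R*np.array([np.cos(t),np.sin(t)])),p[2]+dz*i/k-0.8*f])
        print(" ".join(f"{v:.2f}" for v in o["tcp_rot"].T@(q-p)/10),"0 0 0 0;",end="")
    print()
E
python3 -c "
from h import *
arc('C',120,15)"
```

```text
C R 37.9 ang -25.8 pos [ 561.9 -109.1   80.8] F [-1.8  1.3  6.5] gap 11.8 t 3.15
0.43 0.01 0.30 0 0 0 0;0.91 0.02 0.53 0 0 0 0;1.42 0.03 0.69 0 0 0 0;1.94 0.04 0.78 0 0 0 0;2.47 0.05 0.80 0 0 0 0;3.00 0.06 0.74 0 0 0 0;3.51 0.07 0.61 0 0 0 0;4.00 0.08 0.40 0 0 0 0;4.46 0.09 0.14 0 0 0 0;4.87 0.10 -0.19 0 0 0 0;5.24 0.11 -0.58 0 0 0 0;5.55 0.12 -1.01 0 0 0 0;5.79 0.13 -1.48 0 0 0 0;5.97 0.15 -1.98 0 0 0 0;6.08 0.16 -2.50 0 0 0 0;
```

```bash
python3 -m pendant '0.43 0.01 0.3 0 0 0 0;0.91 0.02 0.53 0 0 0 0;1.42 0.03 0.69 0 0 0 0;1.94 0.04 0.78 0 0 0 0;2.47 0.05 0.8 0 0 0 0;3 0.06 0.74 0 0 0 0'
python3 -c "
from h import *
arc('C',72,9)"
```

```text
time: 3.75
position: [538.5, -128.1, 80.4]
tcp_rot: [[-0.894, 0.003, 0.447], [-0.447, 0.002, -0.894], [-0.003, -1.0, -0.001]]
ft_force: [0.5, 6.5, -0.0]
finger_gap: 11.9
C R 37.0 ang -73.3 pos [ 538.5 -128.1   80.4] F [ 0.5  6.5 -0. ] gap 11.9 t 3.75
0.53 0.01 -0.03 0 0 0 0;1.02 0.02 -0.23 0 0 0 0;1.48 0.03 -0.49 0 0 0 0;1.90 0.04 -0.82 0 0 0 0;2.27 0.05 -1.20 0 0 0 0;2.58 0.06 -1.63 0 0 0 0;2.83 0.07 -2.09 0 0 0 0;3.02 0.08 -2.59 0 0 0 0;3.13 0.09 -3.11 0 0 0 0;
```

```bash
python3 -m pendant '0.51 0.01 -0.05 0 0 0 0;1 0.02 -0.25 0 0 0 0;1.45 0.03 -0.52 0 0 0 0;1.86 0.04 -0.85 0 0 0 0;2.22 0.05 -1.23 0 0 0 0;2.53 0.06 -1.65 0 0 0 0;2.77 0.07 -2.12 0 0 0 0;2.95 0.08 -2.6 0 0 0 0;3.07 0.09 -3.1 0 0 0 0'
python3 -c "
from h import *
arc('C',70,20,ax=(527.9,-91.7))"
```

```text
time: 4.65
position: [498.1, -114.8, 79.7]
tcp_rot: [[-0.895, 0.005, 0.447], [-0.447, 0.001, -0.895], [-0.005, -1.0, 0.001]]
ft_force: [5.6, 1.3, -5.8]
finger_gap: 11.4
C R 37.7 ang -142.3 pos [ 498.1 -114.8   79.7] F [ 5.6  1.3 -5.8] gap 11.4 t 4.65
0.07 0.00 -0.22 0 0 0 0;0.09 0.01 -0.45 0 0 0 0;0.10 0.01 -0.69 0 0 0 0;0.10 0.02 -0.92 0 0 0 0;0.08 0.02 -1.15 0 0 0 0;0.05 0.03 -1.38 0 0 0 0;0.00 0.03 -1.61 0 0 0 0;-0.06 0.04 -1.83 0 0 0 0;-0.13 0.04 -2.05 0 0 0 0;-0.22 0.05 -2.27 0 0 0 0;-0.32 0.05 -2.47 0 0 0 0;-0.43 0.06 -2.68 0 0 0 0;-0.56 0.06 -2.87 0 0 0 0;-0.69 0.07 -3.06 0 0 0 0;-0.84 0.07 -3.24 0 0 0 0;-1.00 0.08 -3.41 0 0 0 0;-1.17 0.09 -3.57 0 0 0 0;-1.34 0.09 -3.72 0 0 0 0;-1.53 0.10 -3.86 0 0 0 0;-1.73 0.10 -3.98 0 0 0 0;
```

```bash
cat > g.py <<'E'
import sys
from h import *
n=sys.argv[1];lim=float(sys.argv[2]) if len(sys.argv)>2 else 6.5
AX.update(C=(527.9,-91.7))
o=robot.get_obs();p=o["position"];d=p[:2]-AX[n];t=np.arctan2(d[1],d[0]);F=o["ft_force"]
Ft=-(F[0]*np.sin(t)-F[1]*np.cos(t));Fr=F[0]*np.cos(t)+F[1]*np.sin(t)
u=o["tcp_rot"].T@[np.sin(t),-np.cos(t),0];r=o["tcp_rot"].T@[np.cos(t),np.sin(t),0]
print(n,"ang %.1f R %.1f z %.1f | resist %.1f radial %.1f Fz %.1f | t %.2f | tangent x %.2f z %.2f outward x %.2f z %.2f"%(np.degrees(t),np.hypot(*d),p[2],Ft,Fr,F[2],o["time"],u[0],u[2],r[0],r[2]))
sys.exit(Ft>lim)
E
python3 -m pendant '0.07 0.05 -0.35 0 0 0 0;0.1 0.08 -0.69 0 0 0 0;0.1 0.1 -0.95 0 0 0 0;0.1 0.1 -0.95 0 0 0 0' && python3 g.py C && python3 -m pendant '0 0.02 -0.25 0 0 0 0;0 0.02 -0.25 0 0 0 0' && python3 g.py C &&  python3 -m pendant '-0.03 0.02 -0.25 0 0 0 0;-0.03 0.02 -0.25 0 0 0 0' && python3 g.py C && python3 -m pendant '-0.05 0.02 -0.24 0 0 0 0;-0.05 0.02 -0.24 0 0 0 0' && python3 g.py C
```

```text
time: 5.05
position: [493.3, -106.9, 79.2]
tcp_rot: [[-0.895, 0.006, 0.447], [-0.447, 0.001, -0.895], [-0.006, -1.0, 0.002]]
ft_force: [2.8, 0.3, 2.9]
finger_gap: 11.9
C ang -156.3 R 37.8 z 79.2 | resist 0.9 radial -2.7 Fz 2.9 | t 5.05 | tangent x -0.05 z -1.00 outward x 1.00 z -0.05False
```

```bash
sed -i 's/sys.exit(Ft>lim)/sys.exit(int(Ft>lim))/' g.py
python3 -m pendant '-0.02 0.01 -0.25 0 0 0 0;-0.02 0.01 -0.25 0 0 0 0' >/dev/null && python3 g.py C && python3 -m pendant '-0.03 0.01 -0.25 0 0 0 0;-0.03 0.01 -0.25 0 0 0 0' >/dev/null && python3 g.py C &&  python3 -m pendant '-0.04 0.01 -0.25 0 0 0 0;-0.04 0.01 -0.25 0 0 0 0'>/dev/null && python3 g.py C && python3 -m pendant '-0.06 0.01 -0.24 0 0 0 0;-0.06 0.01 -0.24 0 0 0 0'>/dev/null && python3 g.py C
```

```text
C ang -160.2 R 37.8 z 79.2 | resist 0.8 radial -2.7 Fz 1.3 | t 5.25 | tangent x -0.12 z -0.99 outward x 0.99 z -0.12
C ang -164.4 R 37.9 z 79.1 | resist 0.7 radial -2.1 Fz 0.8 | t 5.45 | tangent x -0.19 z -0.98 outward x 0.98 z -0.19
C ang -168.7 R 37.9 z 79.1 | resist 0.2 radial -3.6 Fz 0.2 | t 5.65 | tangent x -0.26 z -0.96 outward x 0.96 z -0.26
C ang -173.0 R 38.0 z 79.0 | resist -0.2 radial -2.8 Fz 1.7 | t 5.85 | tangent x -0.34 z -0.94 outward x 0.94 z -0.34
```

```bash
python3 -m pendant '-0.11 0.01 -0.23 0 0 0 0;-0.11 0.01 -0.23 0 0 0 0' >/dev/null && python3 g.py C && python3 -m pendant '-0.13 0.01 -0.22 0 0 0 0;-0.13 0.01 -0.22 0 0 0 0' >/dev/null && python3 g.py C &&  python3 -m pendant '-0.14 0.01 -0.21 0 0 0 0;-0.14 0.01 -0.21 0 0 0 0'>/dev/null && python3 g.py C && python3 -m pendant '-0.16 0.01 -0.2 0 0 0 0;-0.16 0.01 -0.2 0 0 0 0'>/dev/null && python3 g.py C && python3 -m pendant '-0.17 0.01 -0.18 0 0 0 0;-0.17 0.01 -0.18 0 0 0 0'>/dev/null && python3 g.py C && python3 -m pendant '-0.18 0.01 -0.17 0 0 0 0;-0.18 0.01 -0.17 0 0 0 0'>/dev/null && python3 g.py C
```

```text
C ang -177.3 R 38.0 z 78.9 | resist 1.0 radial -2.2 Fz 2.7 | t 6.05 | tangent x -0.41 z -0.91 outward x 0.91 z -0.41
C ang 178.3 R 38.0 z 78.8 | resist 0.9 radial -1.3 Fz 4.1 | t 6.25 | tangent x -0.47 z -0.88 outward x 0.88 z -0.47
C ang 174.0 R 38.1 z 78.8 | resist 0.8 radial -0.9 Fz 3.6 | t 6.45 | tangent x -0.54 z -0.84 outward x 0.84 z -0.54
C ang 169.7 R 38.1 z 78.7 | resist 0.3 radial -0.8 Fz 5.0 | t 6.65 | tangent x -0.60 z -0.80 outward x 0.80 z -0.60
C ang 165.7 R 38.2 z 78.6 | resist 0.5 radial -1.7 Fz 5.5 | t 6.85 | tangent x -0.66 z -0.75 outward x 0.75 z -0.66
C ang 161.8 R 38.2 z 78.6 | resist 1.7 radial -0.5 Fz 5.4 | t 7.05 | tangent x -0.71 z -0.71 outward x 0.71 z -0.71
```

```bash
python3 -m pendant '-0.18 -0.02 -0.17 0 0 0 0;-0.18 -0.02 -0.17 0 0 0 0' >/dev/null && python3 g.py C && python3 -m pendant '-0.19 0 -0.15 0 0 0 0;-0.19 0 -0.15 0 0 0 0' >/dev/null && python3 g.py C &&  python3 -m pendant '-0.21 0 -0.14 0 0 0 0;-0.21 0 -0.14 0 0 0 0'>/dev/null && python3 g.py C && python3 -m pendant '-0.22 0 -0.12 0 0 0 0;-0.22 0 -0.12 0 0 0 0'>/dev/null && python3 g.py C && python3 -m pendant '-0.23 0 -0.11 0 0 0 0;-0.23 0 -0.11 0 0 0 0'>/dev/null && python3 g.py C && python3 -m pendant '-0.23 0 -0.09 0 0 0 0;-0.23 0 -0.09 0 0 0 0'>/dev/null && python3 g.py C
```

```text
C ang 158.0 R 38.2 z 78.6 | resist 1.1 radial -2.0 Fz 2.0 | t 7.25 | tangent x -0.75 z -0.66 outward x 0.66 z -0.75
C ang 154.6 R 38.3 z 78.6 | resist 1.4 radial -1.4 Fz 3.5 | t 7.45 | tangent x -0.79 z -0.61 outward x 0.61 z -0.79
C ang 154.0 R 38.3 z 78.4 | resist 6.5 radial -1.7 Fz 7.1 | t 7.65 | tangent x -0.80 z -0.61 outward x 0.61 z -0.80
```

```bash
python3 -m pendant '-0.25 -0.03 -0.19 0 0 0 0;-0.25 -0.03 -0.19 0 0 0 0' >/dev/null; python3 g.py C
```

```text
C ang 153.7 R 38.4 z 78.5 | resist 8.8 radial -2.6 Fz 4.8 | t 7.85 | tangent x -0.80 z -0.60 outward x 0.60 z -0.80
```

```bash
python3 -m pendant '0 0 0 0 0 0 0;0 0 0 0 0 0 4;0 0 0 0 0 0 4;0 0 0 0 0 0 4;0 0 0 0 0 0 4;0 -3 0 0 0 0 4;0 -6 0 0 0 0 4' >/dev/null; python3 g.py C;  python3 -c "
from h import *
to([579.1,96.7,135],[579.1,96.7,79])"
```

```text
C ang 153.1 R 39.8 z 138.1 | resist 0.0 radial -1.2 Fz 0.2 | t 8.55 | tangent x -0.80 z -0.60 outward x 0.60 z -0.80
pos [492.4 -73.7 138.1] F [ 1.  -0.5  0.2] gap 40.2 t 8.55
[579.1, 96.7, 135] -> cm [-15.39   0.21 -11.35]
[579.1, 96.7, 79] -> cm [-15.42   5.81 -11.36]
```

```bash
python3 -m pendant '-15.4 0.2 -11.35 0 0 0 4;-15.4 0.2 -11.35 0 0 0 4;-15.4 0.2 -11.35 0 0 0 4;-15.4 0.2 -11.35 0 0 0 4;-15.4 0.2 -11.35 0 0 0 4;-15.4 3 -11.35 0 0 0 4;-15.4 5.8 -11.35 0 0 0 4;-15.4 5.8 -11.35 0 0 0 4;-15.4 5.8 -11.35 0 0 0 4' && python3 -m pendant '0 -0.1 0 0 0 0 0;0 -0.1 0 0 0 0 0;0 -0.1 0 0 0 0 0;0 -0.1 0 0 0 0 0;0 -0.1 0 0 0 0 0;0 -0.1 0 0 0 0 0'
python3 -c "
from h import *
arc('B',120,15)"; python3 g.py B
```

```text
time: 9.45
position: [578.3, 96.4, 78.9]
tcp_rot: [[-0.894, -0.007, 0.448], [-0.448, -0.004, -0.894], [0.008, -1.0, 0.0]]
ft_force: [0.2, -0.2, 0.7]
finger_gap: 39.9
time: 10.05
position: [579.0, 97.4, 81.6]
tcp_rot: [[-0.894, -0.005, 0.448], [-0.448, -0.003, -0.894], [0.006, -1.0, 0.001]]
ft_force: [-2.5, 1.2, 5.9]
finger_gap: 12.1
B R 38.8 ang 140.1 pos [579.   97.4  81.6] F [-2.5  1.2  5.9] gap 12.1 t 10.05
-0.53 0.01 -0.10 0 0 0 0;-1.05 0.02 -0.21 0 0 0 0;-1.58 0.02 -0.24 0 0 0 0;-2.11 0.03 -0.20 0 0 0 0;-2.63 0.04 -0.08 0 0 0 0;-3.12 0.05 0.10 0 0 0 0;-3.59 0.06 0.36 0 0 0 0;-4.01 0.07 0.67 0 0 0 0;-4.39 0.08 1.05 0 0 0 0;-4.71 0.09 1.47 0 0 0 0;-4.97 0.10 1.93 0 0 0 0;-5.17 0.11 2.42 0 0 0 0;-5.29 0.12 2.94 0 0 0 0;-5.34 0.13 3.47 0 0 0 0;-5.32 0.14 3.99 0 0 0 0;
B ang 140.1 R 38.8 z 81.6 | resist 0.7 radial 2.7 Fz 5.9 | t 10.05 | tangent x -0.92 z -0.40 outward x 0.40 z -0.92
```

```bash
sed -i "s/^AX.update.*/AX.update(C=(527.9,-91.7),B=(608.7,73.4),A=(650.8,-49.6),D=(485.7,31.3))/" g.py; python3 -m pendant '-0.53 0.01 -0.12 0 0 0 0;-1.05 0.02 -0.25 0 0 0 0;-1.6 0.02 -0.3 0 0 0 0;-2.12 0.03 -0.27 0 0 0 0;-2.64 0.04 -0.16 0 0 0 0;-3.15 0.05 0.02 0 0 0 0;-3.62 0.06 0.27 0 0 0 0' >/dev/null; python3 g.py B; python3 -c "
from h import *
arc('B',64,8,ax=(608.7,73.4))"
```

```text
B ang 82.9 R 38.2 z 81.0 | resist 1.4 radial 0.8 Fz 2.2 | t 10.75 | tangent x -0.83 z 0.56 outward x -0.56 z -0.83
B R 38.2 ang 82.9 pos [613.4 111.3  81. ] F [-1.3  1.   2.2] gap 11.9 t 10.75
-0.41 0.01 0.34 0 0 0 0;-0.78 0.02 0.72 0 0 0 0;-1.09 0.03 1.15 0 0 0 0;-1.34 0.04 1.62 0 0 0 0;-1.53 0.05 2.11 0 0 0 0;-1.64 0.06 2.63 0 0 0 0;-1.68 0.07 3.16 0 0 0 0;-1.64 0.08 3.69 0 0 0 0;
```

```bash
python3 -m pendant '-0.41 0.01 0.34 0 0 0 0;-0.78 0.02 0.72 0 0 0 0;-1.09 0.03 1.15 0 0 0 0;-1.34 0.04 1.62 0 0 0 0;-1.53 0.05 2.11 0 0 0 0;-1.64 0.06 2.63 0 0 0 0;-1.68 0.07 3.16 0 0 0 0;-1.64 0.08 3.69 0 0 0 0;-1.64 0.08 3.69 0 0 0 0' >/dev/null; python3 g.py B; python3 -c "
from h import *
arc('B',80,20,ax=(608.7,73.4))"
```

```text
B ang 16.4 R 38.1 z 80.1 | resist -0.2 radial -1.4 Fz 1.3 | t 11.65 | tangent x 0.18 z 0.98 outward x -0.98 z 0.18
B R 38.1 ang 16.4 pos [645.2  84.2  80.1] F [-1.3 -0.6  1.3] gap 11.5 t 11.65
0.06 0.01 0.26 0 0 0 0;0.14 0.01 0.51 0 0 0 0;0.23 0.02 0.76 0 0 0 0;0.34 0.03 1.00 0 0 0 0;0.46 0.03 1.24 0 0 0 0;0.60 0.04 1.46 0 0 0 0;0.76 0.05 1.68 0 0 0 0;0.93 0.05 1.88 0 0 0 0;1.11 0.06 2.07 0 0 0 0;1.31 0.07 2.25 0 0 0 0;1.52 0.07 2.41 0 0 0 0;1.74 0.08 2.56 0 0 0 0;1.97 0.09 2.69 0 0 0 0;2.21 0.09 2.80 0 0 0 0;2.46 0.10 2.90 0 0 0 0;2.71 0.11 2.99 0 0 0 0;2.97 0.11 3.05 0 0 0 0;3.23 0.12 3.09 0 0 0 0;3.49 0.13 3.12 0 0 0 0;3.76 0.13 3.13 0 0 0 0;
```

```bash
python3 -m pendant '0.06 0 0.25 0 0 0 0;0.14 0 0.5 0 0 0 0;0.14 0 0.5 0 0 0 0' >/dev/null && python3 g.py B && python3 -m pendant '0.09 0 0.25 0 0 0 0;0.09 0 0.25 0 0 0 0' >/dev/null && python3 g.py B && python3 -m pendant '0.1 0 0.24 0 0 0 0;0.1 0 0.24 0 0 0 0' >/dev/null && python3 g.py B &&  python3 -m pendant '0.12 0 0.23 0 0 0 0;0.12 0 0.23 0 0 0 0'>/dev/null && python3 g.py B && python3 -m pendant '0.13 0.01 0.22 0 0 0 0;0.13 0.01 0.22 0 0 0 0'>/dev/null && python3 g.py B && python3 -m pendant '0.14 0.01 0.21 0 0 0 0;0.14 0.01 0.21 0 0 0 0'>/dev/null && python3 g.py B && python3 -m pendant '0.16 0.01 0.2 0 0 0 0;0.16 0.01 0.2 0 0 0 0'>/dev/null && python3 g.py B && python3 -m pendant '0.17 0.01 0.19 0 0 0 0;0.17 0.01 0.19 0 0 0 0'>/dev/null && python3 g.py B
```

```text
B ang 7.6 R 38.0 z 80.0 | resist 0.3 radial 0.2 Fz 0.1 | t 11.95 | tangent x 0.32 z 0.95 outward x -0.95 z 0.32
B ang 3.0 R 38.0 z 80.0 | resist 0.7 radial -1.1 Fz 0.1 | t 12.15 | tangent x 0.40 z 0.92 outward x -0.92 z 0.40
B ang -1.6 R 38.0 z 79.9 | resist 0.6 radial -0.8 Fz 0.5 | t 12.35 | tangent x 0.47 z 0.88 outward x -0.88 z 0.47
B ang -6.3 R 38.0 z 79.8 | resist 1.3 radial -1.3 Fz 0.7 | t 12.55 | tangent x 0.54 z 0.84 outward x -0.84 z 0.54
B ang -10.9 R 38.0 z 79.7 | resist 0.8 radial -1.7 Fz 1.9 | t 12.75 | tangent x 0.61 z 0.80 outward x -0.80 z 0.61
B ang -15.1 R 38.0 z 79.6 | resist 1.2 radial -2.5 Fz 2.3 | t 12.95 | tangent x 0.66 z 0.75 outward x -0.75 z 0.66
B ang -19.7 R 38.1 z 79.5 | resist 0.7 radial -3.1 Fz 1.7 | t 13.15 | tangent x 0.72 z 0.69 outward x -0.69 z 0.72
B ang -23.9 R 38.1 z 79.4 | resist 0.3 radial -4.1 Fz 1.7 | t 13.35 | tangent x 0.77 z 0.64 outward x -0.64 z 0.77
```

```bash
python3 -m pendant '0.21 0 0.14 0 0 0 0;0.21 0 0.14 0 0 0 0' >/dev/null && python3 g.py B && python3 -m pendant '0.22 0 0.12 0 0 0 0;0.22 0 0.12 0 0 0 0' >/dev/null && python3 g.py B && python3 -m pendant '0.22 0 0.11 0 0 0 0;0.22 0 0.11 0 0 0 0' >/dev/null && python3 g.py B &&  python3 -m pendant '0.23 0 0.1 0 0 0 0;0.23 0 0.1 0 0 0 0'>/dev/null && python3 g.py B && python3 -m pendant '0.24 0 0.08 0 0 0 0;0.24 0 0.08 0 0 0 0'>/dev/null && python3 g.py B && python3 -m pendant '0.25 0 0.05 0 0 0 0;0.25 0 0.05 0 0 0 0'>/dev/null && python3 g.py B && python3 -m pendant '0.25 0 0.03 0 0 0 0;0.25 0 0.03 0 0 0 0'>/dev/null && python3 g.py B
```

```text
B ang -28.2 R 38.0 z 79.4 | resist 0.9 radial -3.5 Fz 0.9 | t 13.55 | tangent x 0.82 z 0.58 outward x -0.58 z 0.82
B ang -32.7 R 38.0 z 79.4 | resist 1.0 radial -3.2 Fz 0.8 | t 13.75 | tangent x 0.86 z 0.51 outward x -0.51 z 0.86
B ang -34.1 R 37.9 z 79.6 | resist 5.0 radial -1.5 Fz -2.7 | t 13.95 | tangent x 0.87 z 0.49 outward x -0.49 z 0.87
B ang -34.4 R 37.8 z 79.7 | resist 7.0 radial -1.6 Fz -4.9 | t 14.15 | tangent x 0.87 z 0.49 outward x -0.49 z 0.87
```

```bash
python3 -m pendant '0.27 0.05 0.15 0 0 0 0;0.27 0.05 0.15 0 0 0 0' >/dev/null; python3 g.py B; python3 -m pendant '0 0 0 0 0 0 0;0 0 0 0 0 0 4;0 0 0 0 0 0 4;0 0 0 0 0 0 4;0 0 0 0 0 0 4;0 -3 0 0 0 0 4;0 -6 0 0 0 0 4' >/dev/null; python3 -c "
from h import *
to([672.9,-21,135],[672.9,-21,79])"
```

```text
B ang -34.5 R 37.9 z 79.6 | resist 7.3 radial -2.0 Fz -3.1 | t 14.35 | tangent x 0.87 z 0.48 outward x -0.48 z 0.87
pos [638.8  51.3 139.2] F [ 0.2  0.4 -0.4] gap 39.8 t 15.05
[672.9, -21, 135] -> cm [0.17 0.41 7.99]
[672.9, -21, 79] -> cm [0.18 6.01 8.  ]
```

```bash
python3 -m pendant '0.2 0.4 5 0 0 0 4;0.2 0.4 8 0 0 0 4;0.2 0.4 8 0 0 0 4;0.2 3 8 0 0 0 4;0.2 6 8 0 0 0 4;0.2 6 8 0 0 0 4;0.2 6 8 0 0 0 4' && python3 -m pendant '0 -0.1 0 0 0 0 0;0 -0.1 0 0 0 0 0;0 -0.1 0 0 0 0 0;0 -0.1 0 0 0 0 0;0 -0.1 0 0 0 0 0;0 -0.1 0 0 0 0 0'
python3 -c "
from h import *
arc('A',120,15,ax=(650.8,-49.6))"; python3 g.py A
```

```text
time: 15.75
position: [672.3, -20.6, 79.0]
tcp_rot: [[-0.895, -0.001, 0.447], [-0.447, 0.003, -0.895], [-0.001, -1.0, -0.003]]
ft_force: [-0.3, 0.4, -0.1]
finger_gap: 39.8
time: 16.35
position: [673.7, -19.9, 82.0]
tcp_rot: [[-0.894, 0.003, 0.447], [-0.447, 0.003, -0.894], [-0.004, -1.0, -0.002]]
ft_force: [-0.8, 1.5, 7.6]
finger_gap: 12.1
A R 37.5 ang 52.3 pos [673.7 -19.9  82. ] F [-0.8  1.5  7.6] gap 12.1 t 16.35
-0.24 0.01 0.47 0 0 0 0;-0.37 0.02 0.98 0 0 0 0;-0.42 0.03 1.51 0 0 0 0;-0.40 0.04 2.04 0 0 0 0;-0.31 0.05 2.56 0 0 0 0;-0.14 0.06 3.07 0 0 0 0;0.09 0.07 3.54 0 0 0 0;0.39 0.08 3.98 0 0 0 0;0.75 0.09 4.37 0 0 0 0;1.15 0.10 4.71 0 0 0 0;1.60 0.11 4.99 0 0 0 0;2.09 0.12 5.21 0 0 0 0;2.60 0.13 5.35 0 0 0 0;3.13 0.14 5.42 0 0 0 0;3.66 0.14 5.42 0 0 0 0;
A ang 52.3 R 37.5 z 82.0 | resist 1.5 radial 0.7 Fz 7.6 | t 16.35 | tangent x -0.43 z 0.90 outward x -0.90 z -0.43
```

```bash
python3 -m pendant '-0.22 0 0.47 0 0 0 0;-0.34 0 0.98 0 0 0 0;-0.4 0.01 1.51 0 0 0 0;-0.38 0.02 2.04 0 0 0 0;-0.29 0.03 2.56 0 0 0 0;-0.12 0.04 3.07 0 0 0 0;0.11 0.05 3.54 0 0 0 0' >/dev/null; python3 g.py A; python3 -c "
from h import *
arc('A',64,8,ax=(650.8,-49.6))"
```

```text
A ang -3.8 R 37.5 z 81.3 | resist 1.9 radial -4.8 Fz 2.5 | t 17.05 | tangent x 0.51 z 0.86 outward x -0.86 z 0.51
A R 37.5 ang -3.8 pos [688.2 -52.1  81.3] F [-4.7  2.2  2.5] gap 11.5 t 17.05
0.26 0.01 0.46 0 0 0 0;0.61 0.02 0.85 0 0 0 0;1.02 0.03 1.19 0 0 0 0;1.47 0.04 1.47 0 0 0 0;1.96 0.04 1.68 0 0 0 0;2.47 0.05 1.83 0 0 0 0;3.00 0.06 1.90 0 0 0 0;3.53 0.07 1.89 0 0 0 0;
```

```bash
python3 -m pendant '0.29 0.01 0.45 0 0 0 0;0.65 0.02 0.84 0 0 0 0;1.06 0.03 1.18 0 0 0 0;1.51 0.04 1.45 0 0 0 0;2 0.05 1.66 0 0 0 0;2.5 0.06 1.8 0 0 0 0;3.02 0.07 1.87 0 0 0 0;3.54 0.08 1.86 0 0 0 0;3.54 0.08 1.86 0 0 0 0' >/dev/null; python3 g.py A; python3 -c "
from h import *
arc('A',80,20,ax=(650.4,-49.6))"
```

```text
A ang -69.1 R 38.1 z 80.4 | resist 0.3 radial -3.2 Fz 2.0 | t 17.95 | tangent x 1.00 z -0.10 outward x 0.10 z 1.00
A R 38.2 ang -68.6 pos [664.4 -85.2  80.4] F [-0.9  3.1  2. ] gap 11.8 t 17.95
0.26 0.00 -0.06 0 0 0 0;0.52 0.01 -0.11 0 0 0 0;0.78 0.01 -0.18 0 0 0 0;1.03 0.02 -0.26 0 0 0 0;1.27 0.02 -0.37 0 0 0 0;1.51 0.03 -0.49 0 0 0 0;1.74 0.03 -0.63 0 0 0 0;1.95 0.04 -0.78 0 0 0 0;2.16 0.05 -0.95 0 0 0 0;2.35 0.05 -1.13 0 0 0 0;2.53 0.06 -1.32 0 0 0 0;2.70 0.06 -1.53 0 0 0 0;2.85 0.07 -1.75 0 0 0 0;2.99 0.07 -1.97 0 0 0 0;3.11 0.08 -2.21 0 0 0 0;3.21 0.08 -2.45 0 0 0 0;3.30 0.09 -2.71 0 0 0 0;3.36 0.10 -2.96 0 0 0 0;3.41 0.10 -3.22 0 0 0 0;3.45 0.11 -3.49 0 0 0 0;
```

```bash
sed -i 's/650.8,-49.6/650.5,-49.4/' g.py; python3 -m pendant '0.26 0 -0.06 0 0 0 0;0.52 0 -0.11 0 0 0 0;0.78 0 -0.18 0 0 0 0;0.78 0 -0.18 0 0 0 0' >/dev/null && python3 g.py A && python3 -m pendant '0.25 0 -0.09 0 0 0 0;0.25 0 -0.09 0 0 0 0' >/dev/null && python3 g.py A && python3 -m pendant '0.24 0 -0.11 0 0 0 0;0.24 0 -0.11 0 0 0 0' >/dev/null && python3 g.py A &&  python3 -m pendant '0.23 0 -0.13 0 0 0 0;0.23 0 -0.13 0 0 0 0'>/dev/null && python3 g.py A && python3 -m pendant '0.22 0 -0.14 0 0 0 0;0.22 0 -0.14 0 0 0 0'>/dev/null && python3 g.py A && python3 -m pendant '0.21 0 -0.16 0 0 0 0;0.21 0 -0.16 0 0 0 0'>/dev/null && python3 g.py A && python3 -m pendant '0.19 0 -0.18 0 0 0 0;0.19 0 -0.18 0 0 0 0'>/dev/null && python3 g.py A && python3 -m pendant '0.18 0 -0.19 0 0 0 0;0.18 0 -0.19 0 0 0 0'>/dev/null && python3 g.py A
```

```text
A ang -81.3 R 38.5 z 80.3 | resist 1.4 radial -3.1 Fz -0.0 | t 18.35 | tangent x 0.95 z -0.31 outward x 0.31 z 0.95
A ang -85.7 R 38.5 z 80.3 | resist 0.4 radial -2.0 Fz -0.5 | t 18.55 | tangent x 0.93 z -0.38 outward x 0.38 z 0.93
A ang -90.0 R 38.6 z 80.3 | resist 1.9 radial -3.6 Fz -0.4 | t 18.75 | tangent x 0.89 z -0.45 outward x 0.45 z 0.89
A ang -94.5 R 38.6 z 80.2 | resist 0.8 radial -3.2 Fz -1.4 | t 18.95 | tangent x 0.86 z -0.52 outward x 0.52 z 0.86
A ang -98.8 R 38.7 z 80.1 | resist -0.0 radial -3.2 Fz -1.9 | t 19.15 | tangent x 0.82 z -0.58 outward x 0.58 z 0.82
A ang -103.3 R 38.7 z 80.1 | resist 0.7 radial -2.8 Fz -2.1 | t 19.35 | tangent x 0.77 z -0.64 outward x 0.64 z 0.77
A ang -107.6 R 38.7 z 80.0 | resist 0.1 radial -3.4 Fz -3.1 | t 19.55 | tangent x 0.72 z -0.70 outward x 0.70 z 0.72
A ang -112.0 R 38.7 z 80.0 | resist 1.7 radial -3.2 Fz -2.6 | t 19.75 | tangent x 0.66 z -0.75 outward x 0.75 z 0.66
```

```bash
python3 -m pendant '0.14 0.03 -0.21 0 0 0 0;0.14 0.03 -0.21 0 0 0 0' >/dev/null && python3 g.py A && python3 -m pendant '0.13 0.02 -0.22 0 0 0 0;0.13 0.02 -0.22 0 0 0 0' >/dev/null && python3 g.py A && python3 -m pendant '0.11 0.02 -0.23 0 0 0 0;0.11 0.02 -0.23 0 0 0 0' >/dev/null && python3 g.py A &&  python3 -m pendant '0.09 0.02 -0.24 0 0 0 0;0.09 0.02 -0.24 0 0 0 0'>/dev/null && python3 g.py A && python3 -m pendant '0.07 0.02 -0.24 0 0 0 0;0.07 0.02 -0.24 0 0 0 0'>/dev/null && python3 g.py A && python3 -m pendant '0.05 0.02 -0.25 0 0 0 0;0.05 0.02 -0.25 0 0 0 0'>/dev/null && python3 g.py A && python3 -m pendant '0.03 0.02 -0.25 0 0 0 0;0.03 0.02 -0.25 0 0 0 0'>/dev/null && python3 g.py A && python3 -m pendant '0.01 0.02 -0.25 0 0 0 0;0.01 0.02 -0.25 0 0 0 0'>/dev/null && python3 g.py A
```

```text
A ang -115.8 R 38.7 z 79.9 | resist 1.4 radial -1.4 Fz -1.2 | t 19.95 | tangent x 0.61 z -0.79 outward x 0.79 z 0.61
A ang -118.3 R 38.7 z 80.0 | resist 4.3 radial -2.2 Fz -3.2 | t 20.15 | tangent x 0.58 z -0.82 outward x 0.82 z 0.58
A ang -118.8 R 38.7 z 80.1 | resist 7.2 radial -2.4 Fz -5.2 | t 20.35 | tangent x 0.57 z -0.82 outward x 0.82 z 0.57
```

```bash
python3 -m pendant '0.17 0.05 -0.26 0 0 0 0;0.17 0.05 -0.26 0 0 0 0' >/dev/null; python3 g.py A; python3 -m pendant '0 0 0 0 0 0 0;0 0 0 0 0 0 4;0 0 0 0 0 0 4;0 0 0 0 0 0 4;0 0 0 0 0 0 4;0 -3 0 0 0 0 4;0 -6 0 0 0 0 4' >/dev/null; python3 -c "
from h import *
to([451,15,135],[451,15,79])"
```

```text
A ang -119.0 R 38.7 z 80.1 | resist 9.5 radial -3.8 Fz -6.8 | t 20.55 | tangent x 0.57 z -0.82 outward x 0.82 z 0.57
pos [629.8 -83.2 139.7] F [0.3 0.3 0. ] gap 39.9 t 21.25
[451, 15, 135] -> cm [ 11.64   0.33 -16.75]
[451, 15, 79] -> cm [ 11.68   5.93 -16.77]
```

```bash
python3 -m pendant '11.65 0.3 -16.75 0 0 0 4;11.65 0.3 -16.75 0 0 0 4;11.65 0.3 -16.75 0 0 0 4;11.65 0.3 -16.75 0 0 0 4;11.65 0.3 -16.75 0 0 0 4;11.65 0.3 -16.75 0 0 0 4;11.7 3 -16.75 0 0 0 4;11.7 5.9 -16.75 0 0 0 4;11.7 5.9 -16.75 0 0 0 4;11.7 5.9 -16.75 0 0 0 4' && python3 -m pendant '0 -0.1 0 0 0 0 0;0 -0.1 0 0 0 0 0;0 -0.1 0 0 0 0 0;0 -0.1 0 0 0 0 0;0 -0.1 0 0 0 0 0;0 -0.1 0 0 0 0 0'
python3 -c "
from h import *
arc('D',120,15,ax=(485.7,31.3))"; python3 g.py D
```

```text
time: 22.25
position: [451.7, 14.6, 79.3]
tcp_rot: [[-0.896, 0.007, 0.445], [-0.445, -0.0, -0.896], [-0.006, -1.0, 0.003]]
ft_force: [0.8, -0.1, -0.4]
finger_gap: 40.1
time: 22.85
position: [453.1, 14.8, 81.7]
tcp_rot: [[-0.896, 0.01, 0.445], [-0.445, -0.0, -0.896], [-0.008, -1.0, 0.005]]
ft_force: [-0.7, 0.8, 5.8]
finger_gap: 11.4
D R 36.5 ang -153.2 pos [453.1  14.8  81.7] F [-0.7  0.8  5.8] gap 11.4 t 22.85
0.12 0.01 -0.53 0 0 0 0;0.01 0.02 -1.05 0 0 0 0;-0.17 0.03 -1.55 0 0 0 0;-0.41 0.04 -2.02 0 0 0 0;-0.72 0.05 -2.45 0 0 0 0;-1.09 0.06 -2.83 0 0 0 0;-1.50 0.08 -3.16 0 0 0 0;-1.96 0.09 -3.43 0 0 0 0;-2.45 0.10 -3.63 0 0 0 0;-2.96 0.12 -3.77 0 0 0 0;-3.49 0.13 -3.83 0 0 0 0;-4.02 0.15 -3.81 0 0 0 0;-4.54 0.17 -3.72 0 0 0 0;-5.05 0.18 -3.56 0 0 0 0;-5.52 0.20 -3.33 0 0 0 0;
D ang -153.2 R 36.5 z 81.7 | resist -1.0 radial 0.3 Fz 5.8 | t 22.85 | tangent x 0.01 z -1.00 outward x 1.00 z 0.01
```

```bash
sed -i 's/485.7,31.3/487,31.6/' g.py; python3 -c "
from h import *
arc('D',56,7,ax=(487,31.6))"
```

```text
D R 37.8 ang -153.6 pos [453.1  14.8  81.7] F [-0.7  0.8  5.8] gap 11.4 t 22.85
-0.02 0.01 -0.53 0 0 0 0;-0.13 0.02 -1.05 0 0 0 0;-0.31 0.03 -1.55 0 0 0 0;-0.56 0.04 -2.01 0 0 0 0;-0.87 0.05 -2.44 0 0 0 0;-1.24 0.06 -2.82 0 0 0 0;-1.66 0.08 -3.15 0 0 0 0;
```

```bash
python3 -m pendant '-0.02 0 -0.53 0 0 0 0;-0.13 0.01 -1.05 0 0 0 0;-0.31 0.02 -1.55 0 0 0 0;-0.56 0.03 -2.01 0 0 0 0;-0.87 0.04 -2.44 0 0 0 0;-1.24 0.05 -2.82 0 0 0 0;-1.66 0.06 -3.15 0 0 0 0' >/dev/null; python3 g.py D; python3 -c "
from h import *
arc('D',64,8,ax=(487,31.6))"
```

```text
D ang 149.7 R 38.4 z 81.2 | resist 1.2 radial -0.2 Fz 2.4 | t 23.55 | tangent x -0.84 z -0.55 outward x 0.55 z -0.84
D R 38.4 ang 149.7 pos [453.8  51.   81.2] F [-0.4 -1.2  2.4] gap 11.8 t 23.55
-0.49 0.01 -0.22 0 0 0 0;-0.98 0.03 -0.42 0 0 0 0;-1.50 0.04 -0.54 0 0 0 0;-2.02 0.06 -0.59 0 0 0 0;-2.55 0.07 -0.56 0 0 0 0;-3.07 0.09 -0.46 0 0 0 0;-3.58 0.10 -0.29 0 0 0 0;-4.05 0.12 -0.06 0 0 0 0;
```

```bash
python3 -m pendant '-0.48 0.01 -0.24 0 0 0 0;-0.98 0.03 -0.43 0 0 0 0;-1.5 0.04 -0.56 0 0 0 0;-2.02 0.06 -0.61 0 0 0 0;-2.55 0.07 -0.59 0 0 0 0;-3.07 0.09 -0.5 0 0 0 0;-3.58 0.1 -0.33 0 0 0 0;-4.05 0.12 -0.09 0 0 0 0;-4.05 0.12 -0.09 0 0 0 0' >/dev/null; python3 g.py D; python3 -c "
from h import *
arc('D',80,20,ax=(487,31.6))"
```

```text
D ang 84.1 R 38.8 z 80.3 | resist -0.8 radial 1.6 Fz 0.3 | t 24.45 | tangent x -0.85 z 0.53 outward x -0.53 z -0.85
D R 38.8 ang 84.1 pos [491.   70.2  80.3] F [1.  1.5 0.3] gap 11.9 t 24.45
-0.17 0.01 0.22 0 0 0 0;-0.38 0.02 0.38 0 0 0 0;-0.58 0.02 0.56 0 0 0 0;-0.76 0.03 0.76 0 0 0 0;-0.93 0.04 0.96 0 0 0 0;-1.09 0.05 1.17 0 0 0 0;-1.22 0.06 1.40 0 0 0 0;-1.35 0.06 1.64 0 0 0 0;-1.45 0.07 1.88 0 0 0 0;-1.54 0.08 2.13 0 0 0 0;-1.62 0.09 2.38 0 0 0 0;-1.67 0.09 2.64 0 0 0 0;-1.70 0.10 2.91 0 0 0 0;-1.72 0.11 3.17 0 0 0 0;-1.72 0.11 3.44 0 0 0 0;-1.70 0.12 3.70 0 0 0 0;-1.66 0.13 3.96 0 0 0 0;-1.61 0.13 4.22 0 0 0 0;-1.53 0.14 4.48 0 0 0 0;-1.44 0.15 4.72 0 0 0 0;
```

```bash
python3 -m pendant '-0.21 0 0.15 0 0 0 0;-0.41 0.01 0.33 0 0 0 0;-0.41 0.01 0.33 0 0 0 0' >/dev/null && python3 g.py D && python3 -m pendant '-0.18 0.01 0.18 0 0 0 0;-0.18 0.01 0.18 0 0 0 0' >/dev/null && python3 g.py D && python3 -m pendant '-0.16 0.01 0.19 0 0 0 0;-0.16 0.01 0.19 0 0 0 0' >/dev/null && python3 g.py D &&  python3 -m pendant '-0.15 0.01 0.2 0 0 0 0;-0.15 0.01 0.2 0 0 0 0'>/dev/null && python3 g.py D && python3 -m pendant '-0.14 0.01 0.21 0 0 0 0;-0.14 0.01 0.21 0 0 0 0'>/dev/null && python3 g.py D && python3 -m pendant '-0.12 0.01 0.22 0 0 0 0;-0.12 0.01 0.22 0 0 0 0'>/dev/null && python3 g.py D && python3 -m pendant '-0.1 0.01 0.23 0 0 0 0;-0.1 0.01 0.23 0 0 0 0'>/dev/null && python3 g.py D && python3 -m pendant '-0.08 0.01 0.24 0 0 0 0;-0.08 0.01 0.24 0 0 0 0'>/dev/null && python3 g.py D
```

```text
D ang 75.6 R 38.7 z 80.2 | resist -0.1 radial 1.2 Fz -0.1 | t 24.75 | tangent x -0.76 z 0.65 outward x -0.65 z -0.76
D ang 71.3 R 38.7 z 80.2 | resist 0.3 radial 1.4 Fz 0.4 | t 24.95 | tangent x -0.71 z 0.71 outward x -0.71 z -0.71
D ang 67.0 R 38.7 z 80.1 | resist 0.1 radial 1.1 Fz 0.5 | t 25.15 | tangent x -0.65 z 0.76 outward x -0.76 z -0.65
D ang 62.6 R 38.7 z 80.1 | resist 0.4 radial 0.5 Fz -1.5 | t 25.35 | tangent x -0.59 z 0.81 outward x -0.81 z -0.59
D ang 58.0 R 38.7 z 80.0 | resist 0.6 radial 2.2 Fz 0.6 | t 25.55 | tangent x -0.53 z 0.85 outward x -0.85 z -0.53
D ang 53.5 R 38.7 z 80.0 | resist 1.1 radial 0.8 Fz 0.4 | t 25.75 | tangent x -0.46 z 0.89 outward x -0.89 z -0.46
D ang 48.9 R 38.6 z 79.9 | resist 0.8 radial 0.3 Fz -0.2 | t 25.95 | tangent x -0.39 z 0.92 outward x -0.92 z -0.39
D ang 44.4 R 38.5 z 79.9 | resist 0.5 radial 3.0 Fz -0.3 | t 26.15 | tangent x -0.31 z 0.95 outward x -0.95 z -0.31
```

```bash
python3 -m pendant '-0.08 0.01 0.24 0 0 0 0;-0.08 0.01 0.24 0 0 0 0' >/dev/null && python3 g.py D && python3 -m pendant '-0.06 0.01 0.24 0 0 0 0;-0.06 0.01 0.24 0 0 0 0' >/dev/null && python3 g.py D && python3 -m pendant '-0.04 0.01 0.25 0 0 0 0;-0.04 0.01 0.25 0 0 0 0' >/dev/null && python3 g.py D &&  python3 -m pendant '-0.02 0.01 0.25 0 0 0 0;-0.02 0.01 0.25 0 0 0 0'>/dev/null && python3 g.py D && python3 -m pendant '0 0.01 0.25 0 0 0 0;0 0.01 0.25 0 0 0 0'>/dev/null && python3 g.py D && python3 -m pendant '0.02 0.01 0.25 0 0 0 0;0.02 0.01 0.25 0 0 0 0'>/dev/null && python3 g.py D && python3 -m pendant '0.04 0.01 0.25 0 0 0 0;0.04 0.01 0.25 0 0 0 0'>/dev/null && python3 g.py D && python3 -m pendant '0.06 0.01 0.24 0 0 0 0;0.06 0.01 0.24 0 0 0 0'>/dev/null && python3 g.py D
```

```text
D ang 41.2 R 38.6 z 79.7 | resist 2.8 radial 0.8 Fz 1.4 | t 26.35 | tangent x -0.26 z 0.97 outward x -0.97 z -0.26
D ang 40.6 R 38.6 z 79.6 | resist 7.1 radial -0.5 Fz 4.1 | t 26.55 | tangent x -0.25 z 0.97 outward x -0.97 z -0.25
```

```bash
python3 -m pendant '-0.08 -0.03 0.3 0 0 0 0;-0.08 -0.03 0.3 0 0 0 0' >/dev/null; python3 g.py D; python3 -m pendant '0 0 0 0 0 0 0;0 0 0 0 0 0 4;0 0 0 0 0 0 4;0 0 0 0 0 0 4;0 0 0 0 0 0 4;0 -3 0 0 0 0 4;0 -6 0 0 0 0 4;0 -9 0 0 0 0 4;0 -12 0 0 0 0 4' >/dev/null; python3 -c "
from h import *
to([550,-50,210])"
```

```text
D ang 40.4 R 38.6 z 79.6 | resist 8.2 radial 1.3 Fz 2.8 | t 26.75 | tangent x -0.24 z 0.97 outward x -0.97 z -0.24
pos [515.3  55.8 200.7] F [ 0.4 -0.3 -0.7] gap 40.2 t 27.65
[550, -50, 210] -> cm [ 1.59 -0.95 11.02]
```

```bash
python3 -m pendant '1.6 -1 5 0 0 0 4;1.6 -1 11 0 0 0 4;1.6 -1 11 0 0 0 4;1.6 -1 11 0 0 0 4'>/dev/null
python3 - <<'E'
from m import *
import pickle
w=robot.get_image("wrist");pickle.dump(w,open("w3.pkl","wb"));save(w,"w3.png",None,1.5)
w1=pickle.load(open("w1.pkl","rb"))
for x in(w1,w):
    P=cloud(x);th=np.radians(18.9);R=np.array([[np.cos(th),-np.sin(th)],[np.sin(th),np.cos(th)]])
    L=(P[...,:2]-[568.5,-9.2])@R
    for s in [(1,0),(-1,0),(0,1),(0,-1)]:
        s=np.array(s);q=L-s*60; m=(np.abs(q).max(-1)<12)&(x["range_z"]>0)&(P[...,2]<65);print(s,np.median(P[m][:,2]).round(2) if m.any() else None,end=" ")
    print()
blobs(w,np.array([563,-9]));to()
E
```

```text
[1 0] 51.69 [-1  0] 51.58 [0 1] 51.64 [ 0 -1] 51.63 
[1 0] 49.4 [-1  0] 49.21 [0 1] 49.39 [ 0 -1] 49.32 
grip 463 [638.9  49.2  97.3] top 104.2 ctr bbox [639.5  50.7  91.1] px [180.   20.5]
grip 367 [631.8 -82.9  98.2] top 104.5 ctr bbox [632.3 -84.2  91.3] px [336.3 111.6]
grip 395 [516.1  53.2  95.5] top 103.9 ctr bbox [514.3  54.6  91. ] px [117.2 167.8]
grip 357 [494.8 -75.5  95.4] top 103.5 ctr bbox [492.6 -76.5  90.8] px [249.1 253.6]
pos [549.7 -50.9 210.1] F [-1.3  1.4  0.4] gap 39.9 t 28.1
```

View pics/w3.png

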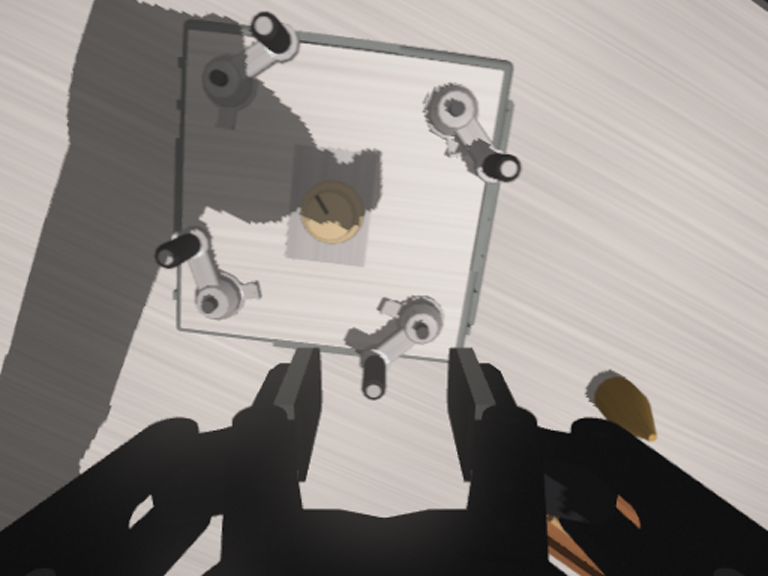

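All four nuts are at their stops, the tabs (near (227,120), (452,147), (388,305) and (254,290)) point as before, and the knob hasn't moved. The plate is down evenly by about 2.3 mm, so I'm handing in.

```bash
python3 -c "
from workcell import robot
print(robot.job_done())"
```

```text
the job is handed in; nothing more can be done
None
```

All four crank nuts are tightened to their stops, and the job was handed in at about 28 s of the 72 s allowed.

- **Order:** I started with the right-hand nut (robot's view), then its diagonal opposite on the left, then the far nut and last the near one. Each handle was held and swung clockwise in one go.
- **Stops:** The nuts turned about 180°, 174°, 171° and 166°. At each stop I felt 7–9.5 N at the handle, against about 14 N to drag a washer. A second, slightly harder push moved each handle by less than 0.5°.
- **Plate:** It sank evenly by about 2.3 mm, with its four sides level within 0.2 mm. Its top reads 49.3 mm against the expected 50 mm, which is within the 2 mm camera calibration.
- **Washers, handles and surroundings:** In the last picture the tabs point as they did at the start, though the far nut's tab is partly in shadow. The handles are released, the radio knob is where it was, and the gripper is clear with no contact force. I did not take a fresh top or side picture to check the rest of the bench, but the arm went nowhere near those things.

No check failed.

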